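Count two levelling caps into the tray

TASK

The next job needs two tile-levelling caps: take two of the three grey caps on the van shelf, whichever you like, and stand them upright on the floor of the low steel tray. Leave the third cap standing where it is.

Things in the scene. Friction and masses are not known exactly. Their poses are not given: they have to be found in the camera images.
- tray: Low open galvanised steel tray, loose, 0.6 kg, 220 mm (its x) by 160 mm (its y) outside, 20 mm high, walls and floor 3 mm thick, lying flat on the shelf (z = 0), empty. It lies well to the left or well to the right of the caps. Origin at the centre of its underside; x along its long side, z up.
- cap_a_center (a point): One of three identical grey plastic tile-levelling caps standing upright on the shelf: a round skirt 44 mm in diameter and 12 mm high, above it a ribbed round barrel 32 mm in diameter from 12 to 52 mm height, flat top; 40 g. This point is its centre, on the axis, 26 mm above its underside; z is its axis, pointing up when it stands upright. Best gripped across the barrel.
- cap_b_center (a point): One of three identical grey plastic tile-levelling caps standing upright on the shelf: a round skirt 44 mm in diameter and 12 mm high, above it a ribbed round barrel 32 mm in diameter from 12 to 52 mm height, flat top; 40 g. This point is its centre, on the axis, 26 mm above its underside; z is its axis, pointing up when it stands upright. Best gripped across the barrel.
- cap_c_center (a point): One of three identical grey plastic tile-levelling caps standing upright on the shelf: a round skirt 44 mm in diameter and 12 mm high, above it a ribbed round barrel 32 mm in diameter from 12 to 52 mm height, flat top; 40 g. This point is its centre, on the axis, 26 mm above its underside; z is its axis, pointing up when it stands upright. Best gripped across the barrel.
Not all that is in view belongs to the job. What is shaped like the part that bears cap_b_center but blue or orange is not meant.

How it is judged:
At the end, for the whole second after the job is handed in: Exactly two of the three caps stand on the tray's floor inside its walls, upright within 0.2 rad (about 11 degrees); the remaining cap still stands upright within 30 mm of where it started (((x of cap_b_center in the frame of tray between -0.1 and 0.1 m and y of cap_b_center in the frame of tray between -0.07 and 0.07 m and z of cap_b_center in the frame of tray between 0.019 and 0.04 m and angle between each of cap_b_center, cap_c_center, cap_a_center's own z axis and vertical below 0.2 rad and x of cap_c_center in the frame of tray between -0.1 and 0.1 m and y of cap_c_center in the frame of tray between -0.07 and 0.07 m and z of cap_c_center in the frame of tray between 0.019 and 0.04 m and distance of cap_a_center from where it was at the start of the episode below 0.03 m) or (x of cap_a_center in the frame of tray between -0.1 and 0.1 m and y of cap_a_center in the frame of tray between -0.07 and 0.07 m and z of cap_a_center in the frame of tray between 0.019 and 0.04 m and angle between each of cap_a_center, cap_c_center, cap_b_center's own z axis and vertical below 0.2 rad and x of cap_c_center in the frame of tray between -0.1 and 0.1 m and y of cap_c_center in the frame of tray between -0.07 and 0.07 m and z of cap_c_center in the frame of tray between 0.019 and 0.04 m and distance of cap_b_center from where it was at the start of the episode below 0.03 m) or (x of cap_a_center in the frame of tray between -0.1 and 0.1 m and y of cap_a_center in the frame of tray between -0.07 and 0.07 m and z of cap_a_center in the frame of tray between 0.019 and 0.04 m and angle between each of cap_a_center, cap_b_center, cap_c_center's own z axis and vertical below 0.2 rad and x of cap_b_center in the frame of tray between -0.1 and 0.1 m and y of cap_b_center in the frame of tray between -0.07 and 0.07 m and z of cap_b_center in the frame of tray between 0.019 and 0.04 m and distance of cap_c_center from where it was at the start of the episode below 0.03 m))); the robot touches nothing.
It fails at once if all three caps have been moved by more than 30 mm: one too many was taken (distance of each of cap_a_center, cap_b_center, cap_c_center from where it was at the start of the episode above 0.03 m).
It also fails if it takes over 58 s, if anything falls off the work surface, if the arm or the gripper's body presses on something with over 40 N, if the wrist force passes 120 N, or if a joint passes its speed limit or range.

ROBOT

A 7-joint arm with a two-finger parallel gripper is mounted at the origin on the work surface. World frame = base frame: x ahead of the robot, y to its left, z up, the work surface at z = 0. Lengths are in m, angles in rad, forces in N, time in s.
With the tool pointing down it reaches from about 0.4 to 0.85 m from the base axis. Payload 10.4 kg.
Tool frame: the origin (TCP) lies on the centre line of the jaws, within the pads' length; the fingertips stand 19 mm ahead of it and the grasp point (between the pads) is the TCP (bot.tcp_to_tips is the distance from the TCP to the fingertips, in m); z points along the fingers, y is the direction in which the jaws open and shut (so a half turn about z gives the same grasp; the last joint's range is limited). The gripper opens to 85 mm and grips with 20 to 120 N. Pads are 22 mm wide; open, the fingers measure 114 mm over their backs; the gripper's body (76 mm by 85 mm) begins 54 mm behind the grasp point. The pads swing forward as they close: fully open they stand 13 mm farther back than shut.
Start: joints at [1.154, 0.332, -0.065, 1.46, 0.022, 1.35, -0.088], TCP at [0.24, -0.577, 0.25] pointing down, gripper open.
Joint ranges: [-2.6, 2.6], [-0.5, 2.12], [-1.47, 1.34], [0.16, 2.42], [-1.27, 4.41], [0.06, 2.06], [-2.6, 2.6]. Speed limits (rad/s): [2.22, 2.22, 2.79, 2.79, 3.14, 3.14, 3.14].

INTERFACE

Orientations are given as a unit quaternion [w, x, y, z].
In Python, from station import bot gives the robot as it stands.
- The arm moves only by the tool move_arm, never from a script. Its argument "commands" is a list of rows, each a list of 6 numbers: the shift along the world's x, y, z in cm, then the turn, a rotation vector about the world's x, y, z in units of 8 degrees (1.0 is 8 degrees). In form: [[dx, dy, dz, rx, ry, rz], ...]. A call has 1 to 20 rows; each row shifts and turns the commanded pose from where the row before left it; what a row does not reach is not made up. A row lasts 1/8 s, in which the tool goes at most 62.5 mm and 10.7 degrees, less where a joint would pass 70% of its speed; a pose out of reach is approached as far as the arm can. A call is refused whole if a number of a shift passes 6.25 or a number of a turn 1, either way. A call with a gripper value outside its range is refused whole. "hand" is the finger opening in cm, from 0 to 8.54, set as the call begins (left out, the last holds). The fingers move at their own pace and stop on an object; "newtons" is the grip in N (left out, the last holds). Time passes only in rows, so rows that do not move let the fingers close. It gives the time, the measured TCP pose, the force and the opening at its end, in the units of the state.
- bot.get_obs(): the state, without advancing time (a new reading comes with each control period).
- bot.get_image(name): name is "side" or "top"; returns a dict with "frame" (400x640x3 uint8, blue, green, red), "range_z" (400x640 float32, m along the optical axis (not along the pixel's ray), 0 where there is no reading), "vfov" (degrees; the focal length in pixels is half the picture's height over the tangent of half this angle, whatever the lens; pixels are square), "cx", "cy" (the principal point, pixels), "k1" (the pictures are not rectified: a ray, as slopes to the right and down, at radius r is drawn at 1 + k1 r^2 times it, then the intrinsics apply), "world_to_cam" (4x4, takes a point from world to camera coordinates). Camera axes: x right, y up, looking along -z (the intrinsics and any distortion apply to the point x, -y, -z); pixel columns grow to the right and rows downward; lengths in m; the calibration is good to about 2 mm. A picture is of the moment at which its call begins.
- bot.job_done(): hands the job in, once; it reports no verdict.
Trained networks look in a picture, given as the dict that the camera call returned (one of the last four; its "shot" number tells which), for a name from the list of things; names that differ only in an ending like _2 or _b are one class to them, and where a whole thing is asked for, a point or a joint stands for the part that bears it (a point fixed in the world has none). Each returns a list of dicts, best first, with "score" (0 to 1); they miss things now and then, are a little off and sometimes report something else, mostly with a low value. They report only what shows in the picture. A call takes as long as a camera call. They do not tell look-alikes from the thing itself.
- bot.look_for(picture, target): "centre" ([x, y, z] in m, in the coordinates of the camera as it stood for that picture, good to about 4 mm: the middle of the surface that is visible of it).
- bot.landmark_of(picture, target): "centre" ([x, y, z] in m, in the coordinates of the camera as it stood for that picture, good to about 4 mm: a listed point, or the origin of a listed thing).
The state is a dict: "t": time; "q": joint angles; "dq": joint speeds; "tau": joint torques, N m; "tool_pos": TCP position; "tcp_rot": TCP orientation; "force": force on the tool from outside, world axes, zero at the start; "torque": the same for the moment, N m; "gripper_width": opening from 0.0 (shut) to 1.0 (fully open).
Only numpy, scipy, OpenCV 4.12 (cv2) and the standard library are available. Lean on these libraries where they do the work, as an engineer would, in place of code of your own. Each camera call takes 0.05 s, during which the arm holds its last target.

## Working session

There is one attempt and no reset: what is moved stays moved. The work goes in short steps, Python scripts to look and compute and a tool call to move; the robot and the scene stay as the last step left them, time stands still between calls to the robot, and variables do not carry over. Pictures are saved under pics/ and viewed, and the job is handed in when it is done.

Besides the shell and the picture viewer there is one more tool, called after ">>>" in YAML: its name, and indented under it one key for each argument. move_arm: Moves the arm, as the interface text tells. Its arguments: {"type":"object","properties":{"commands":{"type":"array"},"hand":{"type":"number"},"newtons":{"type":"number"}},"required":["commands"]}

```bash
mkdir -p pics
cat > h.py <<'E'
from station import bot
import numpy as np, cv2
def w(p,c):
    M=np.linalg.inv(np.array(p["world_to_cam"])); return (M@np.r_[c,1])[:3]
def px(p,X):
    c=(np.array(p["world_to_cam"])@np.r_[X,1])[:3]; u=c[0]/-c[2]; v=-c[1]/-c[2]
    f=200/np.tan(np.radians(p["vfov"])/2); s=1+p["k1"]*(u*u+v*v)
    return np.array([p["cx"]+f*u*s,p["cy"]+f*v*s])
def cloud(p):
    f=200/np.tan(np.radians(p["vfov"])/2)
    K=np.array([[f,0,p["cx"]],[0,f,p["cy"]],[0,0,1.]])
    h,wd=p["range_z"].shape
    g=np.stack(np.meshgrid(np.arange(wd),np.arange(h)),-1).reshape(-1,1,2).astype(np.float64)
    u=cv2.undistortPoints(g,K,np.array([p["k1"],0,0,0.])).reshape(h,wd,2)
    z=p["range_z"]; P=np.stack([u[...,0]*z,-u[...,1]*z,-z,np.ones_like(z)],-1)
    W=P@np.linalg.inv(np.array(p["world_to_cam"])).T
    W[z<=0]=np.nan
    return W[...,:3]
E
python3 - <<'E'
from h import *
print(bot.get_obs())
for n in("top","side"):
    p=bot.get_image(n); cv2.imwrite(f"pics/{n}0.png",p["frame"])
    for t in("tray","cap_a_center"):
        for d in bot.landmark_of(p,t): 
            X=w(p,d["centre"]); print(n,t,round(d["score"],2),X.round(3),px(p,X).round())
E
```

```text
{'t': 0.0, 'q': array([ 1.15438352,  0.33287798, -0.06472961,  1.46094973,  0.0215907 ,
        1.34984881, -0.08848916]), 'dq': array([-0.00129542, -0.00034693,  0.00182698, -0.00118911, -0.00089763,
        0.00047251,  0.00016746]), 'tau': array([-5.73907491e-04, -6.25434494e+01,  4.89726558e-02, -3.91618502e+01,
        1.61136850e-02,  9.89917084e-03,  3.05651406e-05]), 'tool_pos': array([ 0.23970695, -0.57684009,  0.24950813]), 'tcp_rot': array([-6.76292984e-04,  9.80670584e-01,  1.95664823e-01, -1.57301449e-04]), 'force': array([ 0.31457811, -0.3772808 , -0.47303129]), 'torque': array([ 0.03448117,  0.01586917, -0.06994507]), 'gripper_width': 1.001130465211952}
top tray 0.77 [0.483 0.277 0.004] [198. 250.]
top cap_a_center 0.66 [0.446 0.015 0.025] [303. 262.]
side tray 0.91 [0.49  0.274 0.005] [238. 190.]
side cap_a_center 0.97 [0.441 0.015 0.03 ] [263. 236.]
```

View pics/top0.png

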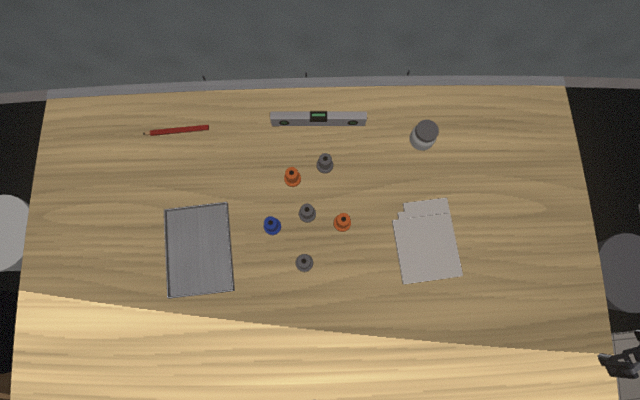

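View pics/side0.png

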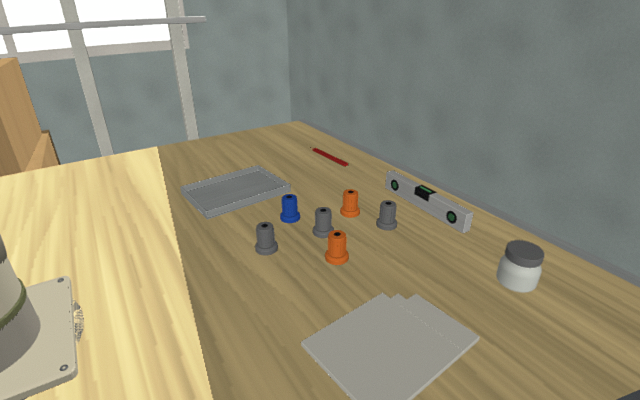

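Top view: the grey caps are at (325,163), (307,212) and (304,262). The look-alikes are blue at (272,225) and orange at (292,177) and (343,222). The tray is at (199,250), and the grey sheets at (428,245) could be mistaken for it. Next I'll measure from the depth data and check a close crop.

Run:
```python
from h import *
p=bot.get_image("top"); W=cloud(p); im=p["frame"]
cv2.imwrite("pics/crop.png",cv2.resize(im[140:310,150:370],None,fx=3.4,fy=3.4,interpolation=cv2.INTER_CUBIC))
m=((W[...,2]>0.044)&(W[...,2]<0.07)&(W[...,0]>.35)&(W[...,0]<.75)&(abs(W[...,1])<.2)).astype(np.uint8)
n,l,s,c=cv2.connectedComponentsWithStats(m)
for i in range(1,n):
    if s[i,4]>15:
        q=W[l==i]; print("cap top",c[i].round(),s[i,4],np.median(q,0).round(4),((q.min(0)+q.max(0))/2).round(4),im[l==i].mean(0).round())
m=((W[...,2]>0.012)&(W[...,2]<0.03)&(W[...,0]>.3)&(W[...,0]<.7)&(W[...,1]>.14)&(W[...,1]<.45))
q=W[m][:,:2].astype(np.float32); print(len(q),cv2.minAreaRect(q))
f=(W[180:320,150:250]); print(np.nanmedian(f[60:80,40:60],(0,1)))
s=bot.get_image("side");S=cloud(s)
m=((S[...,2]>0.014)&(S[...,2]<0.03)&(S[...,0]>.3)&(S[...,0]<.7)&(S[...,1]>.14)&(S[...,1]<.45))
q=S[m][:,:2].astype(np.float32); print(len(q),cv2.minAreaRect(q))
m=((S[...,2]>0.048)&(S[...,2]<0.07)&(S[...,0]>.35)&(S[...,0]<.75)&(abs(S[...,1])<.2)).astype(np.uint8)
n,l,st,c=cv2.connectedComponentsWithStats(m)
for i in range(1,n):
    if st[i,4]>15:
        q=S[l==i]; print("side top",c[i].round(),st[i,4],((q.min(0)+q.max(0))/2).round(4))
```

```text
cap top [325. 159.] 132 [ 0.6949 -0.044   0.052 ] [ 0.6966 -0.0433  0.0506] [74. 77. 82.]
cap top [291. 173.] 138 [0.6612 0.0403 0.0516] [0.6622 0.0406 0.051 ] [ 44.  77. 137.]
cap top [307. 210.] 146 [0.5675 0.0037 0.0517] [0.5683 0.0046 0.0511] [75. 77. 82.]
cap top [343. 219.] 141 [ 0.5421 -0.0815  0.0518] [ 0.5423 -0.0809  0.0504] [ 44.  78. 139.]
cap top [270. 223.] 143 [0.538  0.092  0.0517] [0.5394 0.0912 0.0497] [104.  59.  48.]
cap top [303. 261.] 151 [0.4459 0.0154 0.0512] [0.4472 0.0145 0.0504] [76. 78. 82.]
548 ((0.4853903353214264, 0.27468037605285645), (0.2212456613779068, 0.16314846277236938), 5.726251602172852)
[0.48597734 0.27271007 0.00318432]
665 ((0.4834989905357361, 0.27427253127098083), (0.2216874659061432, 0.16572001576423645), 6.231813430786133)
side top [350. 193.] 99 [0.6597 0.0398 0.0512]
side top [289. 198.] 105 [0.5357 0.092  0.0511]
side top [388. 204.] 115 [ 0.6949 -0.044   0.0514]
side top [323. 211.] 124 [0.5654 0.0037 0.0514]
side top [264. 227.] 150 [0.4442 0.0142 0.0513]
side top [337. 235.] 160 [ 0.5408 -0.0828  0.0516]
```

View pics/crop.png

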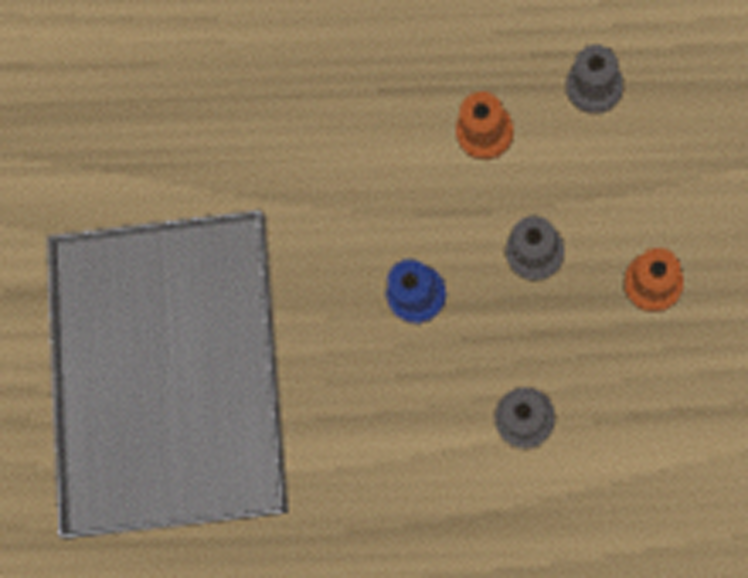

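Grey caps (x, y): near (0.445, 0.015), middle (0.567, 0.004), far (0.696, -0.044). The crop confirms they are grey, at crop pixels (523,418), (535,248) and (595,80). I'll take the near and middle caps and leave the far one. The tray is at (0.485, 0.274) with a yaw of about 6°. The jaws will lie along world x, where there is free space.

>>> move_arm:
  commands:
    - [1.7, 4.9, -0.8, 0, 0, 0.7]
    - [1.7, 4.9, -0.8, 0, 0, 0.7]
    - [1.7, 4.9, -0.8, 0, 0, 0.7]
    - [1.7, 4.9, -0.8, 0, 0, 0.7]
    - [1.7, 4.9, -0.8, 0, 0, 0.7]
    - [1.7, 4.9, -0.8, 0, 0, 0.7]
    - [1.7, 4.9, -0.8, 0, 0, 0.7]
    - [1.7, 4.9, -0.8, 0, 0, 0.7]
    - [1.7, 4.9, -0.8, 0, 0, 0.7]
    - [1.7, 4.9, -0.8, 0, 0, 0.7]
    - [1.7, 4.9, -0.8, 0, 0, 0.7]
    - [1.7, 4.9, -0.8, 0, 0, 0.7]
    - [0, 0, 0, 0, 0, 0]
    - [0, 0, 0, 0, 0, 0]
  hand: 8.5
  newtons: 30

```text
t: 2.15
tool_pos: [0.4437, 0.0104, 0.1543]
tcp_rot: [-0.0, 0.709, 0.705, -0.0]
force: [-1.3, -0.4, -0.0]
gripper_width: 0.998
```

>>> move_arm:
  commands:
    - [0.15, 0.4, -3, 0, 0, 0]
    - [0, 0, -3, 0, 0, 0]
    - [0, 0, -3, 0, 0, 0]
    - [0, 0, -1.8, 0, 0, 0]
    - [0, 0, -1.0, 0, 0, 0]
    - [0, 0, 0, 0, 0, 0]
    - [0, 0, 0, 0, 0, 0]

```text
t: 3.02
tool_pos: [0.446, 0.0148, 0.0371]
tcp_rot: [0.001, 0.709, 0.706, 0.0]
force: [-0.4, -0.1, 0.9]
gripper_width: 0.994
```

Run:
```python
from h import *
print(bot.get_obs()["tool_pos"],bot.get_obs()["force"])
p=bot.get_image("side"); cv2.imwrite("pics/s1.png",cv2.resize(p["frame"][130:280,180:420],None,fx=3,fy=3))
```

```text
[0.44597124 0.0147753  0.03712413] [-0.39853651 -0.08115132  0.87814163]
```

View pics/s1.png

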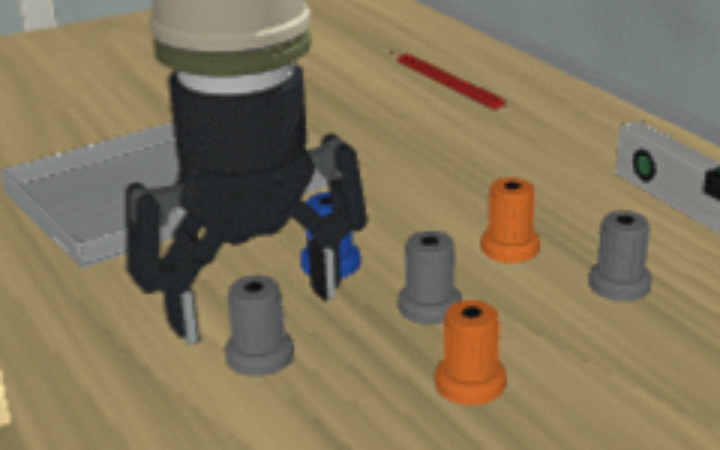

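The open fingers are at crop (185,315) and (325,270), on either side of the near grey cap at (258,325), and touch nothing. I'll close on it, then lift.

>>> move_arm:
  commands:
    - [0, 0, 0, 0, 0, 0]
    - [0, 0, 0, 0, 0, 0]
    - [0, 0, 0, 0, 0, 0]
    - [0, 0, 0, 0, 0, 0]
    - [0, 0, 0, 0, 0, 0]
    - [0, 0, 0, 0, 0, 0]
    - [0, 0, 0, 0, 0, 0]
    - [0, 0, 0, 0, 0, 0]
  hand: 2.5
  newtons: 30

```text
t: 4.08
tool_pos: [0.4454, 0.0148, 0.0366]
tcp_rot: [0.0, 0.709, 0.706, -0.0]
force: [-2.7, -0.1, 5.1]
gripper_width: 0.363
```

>>> move_arm:
  commands:
    - [0, 0, 1.5, 0, 0, 0]
    - [0, 0, 3, 0, 0, 0]
    - [0, 0, 4, 0, 0, 0]
    - [0, 0, 2.5, 0, 0, 0]
    - [0, 0, 0, 0, 0, 0]
    - [0, 0, 0, 0, 0, 0]

```text
t: 4.82
tool_pos: [0.4449, 0.0147, 0.146]
tcp_rot: [-0.0, 0.709, 0.706, -0.0]
force: [-0.4, 0.8, 0.0]
gripper_width: 0.367
```

Run:
```python
from h import *
p=bot.get_image("side"); cv2.imwrite("pics/s2.png",cv2.resize(p["frame"][100:280,180:420],None,fx=3,fy=3))
```

```text
(no output)
```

View pics/s2.png

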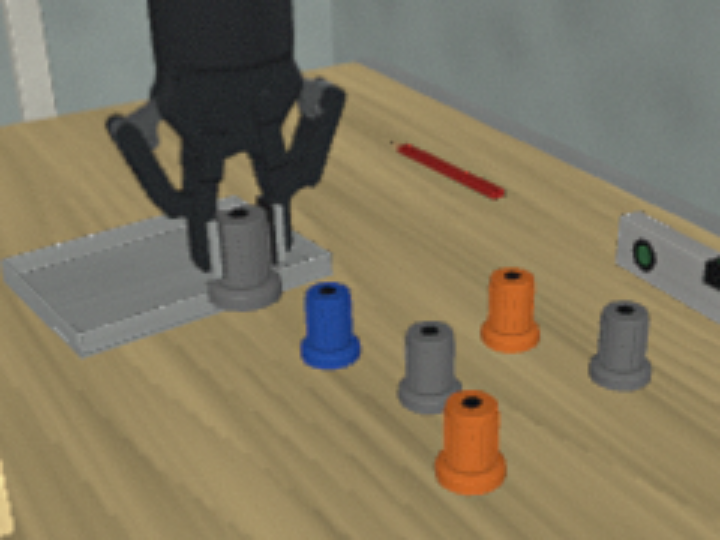

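The cap is held upright at crop (243,255), with an opening of about 31 mm. Carrying it to (0.445, 0.27) in the tray.

>>> move_arm:
  commands:
    - [0, 3, 0, 0, 0, 0]
    - [0, 4.5, 0, 0, 0, 0]
    - [0, 4.5, 0, 0, 0, 0]
    - [0, 4.5, 0, 0, 0, 0]
    - [0, 4.5, 0, 0, 0, 0]
    - [0, 3, 0, 0, 0, 0]
    - [0, 1.5, 0, 0, 0, 0]
    - [0, 0, 0, 0, 0, 0]
    - [0, 0, -3, 0, 0, 0]
    - [0, 0, -3, 0, 0, 0]
    - [0, 0, -2, 0, 0, 0]
    - [0, 0, -1, 0, 0, 0]
    - [0, 0, -0.6, 0, 0, 0]
    - [0, 0, 0, 0, 0, 0]
    - [0, 0, 0, 0, 0, 0]

```text
t: 6.75
tool_pos: [0.4457, 0.2701, 0.051]
tcp_rot: [0.0, 0.709, 0.706, 0.001]
force: [0.1, 0.3, -0.1]
gripper_width: 0.364
```

>>> move_arm:
  commands:
    - [0, 0, -0.6, 0, 0, 0]
    - [0, 0, -0.45, 0, 0, 0]
    - [0, 0, 0, 0, 0, 0]
    - [0, 0, 0, 0, 0, 0]

```text
t: 7.25
tool_pos: [0.4453, 0.2698, 0.0397]
tcp_rot: [-0.0, 0.709, 0.706, -0.0]
force: [0.4, 0.0, -0.4]
gripper_width: 0.371
```

>>> move_arm:
  commands:
    - [0, 0, 0, 0, 0, 0]
    - [0, 0, 0, 0, 0, 0]
    - [0, 0, 0, 0, 0, 0]
    - [0, 0, 0, 0, 0, 0]
    - [0, 0, 0, 0, 0, 0]
  hand: 6

```text
t: 7.88
tool_pos: [0.4453, 0.2698, 0.0398]
tcp_rot: [0.0, 0.709, 0.706, 0.0]
force: [0.2, -0.4, -0.3]
gripper_width: 0.7
```

>>> move_arm:
  commands:
    - [0, 0, 2, 0, 0, 0]
    - [0, 0, 4, 0, 0, 0]
    - [0, 0, 4, 0, 0, 0]
    - [0, 0, 2, 0, 0, 0]
    - [2.0, -3.7, 0, 0, 0, 0]
    - [2.0, -4, 0, 0, 0, 0]
    - [2.0, -4, 0, 0, 0, 0]
    - [2.0, -4, 0, 0, 0, 0]
    - [2.0, -4, 0, 0, 0, 0]
    - [1.2, -4, 0, 0, 0, 0]
    - [1.0, -3, 0, 0, 0, 0]
    - [0, 0, 0, 0, 0, 0]
    - [0, 0, 0, 0, 0, 0]
  hand: 8.5

```text
t: 9.5
tool_pos: [0.5671, 0.0036, 0.16]
tcp_rot: [-0.0, 0.708, 0.706, 0.0]
force: [-0.2, -0.0, -0.0]
gripper_width: 0.997
```

Run:
```python
from h import *
p=bot.get_image("side"); cv2.imwrite("pics/s3.png",cv2.resize(p["frame"][100:280,170:420],None,fx=3,fy=3))
```

```text
(no output)
```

View pics/s3.png

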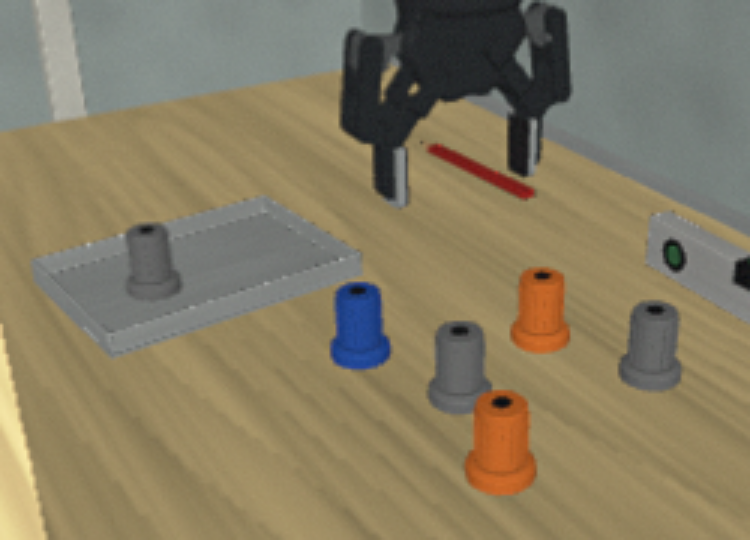

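The first cap stands upright in the tray at crop (150,262). The gripper is above the middle cap, in line with it. Descending and gripping.

>>> move_arm:
  commands:
    - [0, 0, -3, 0, 0, 0]
    - [0, 0, -3, 0, 0, 0]
    - [0, 0, -3, 0, 0, 0]
    - [0, 0, -2.3, 0, 0, 0]
    - [0, 0, -1, 0, 0, 0]
    - [0, 0, 0, 0, 0, 0]
    - [0, 0, 0, 0, 0, 0]

```text
t: 10.42
tool_pos: [0.5679, 0.0032, 0.0379]
tcp_rot: [0.001, 0.708, 0.706, 0.001]
force: [-0.4, 0.2, 0.8]
gripper_width: 0.994
```

>>> move_arm:
  commands:
    - [0, 0, 0, 0, 0, 0]
    - [0, 0, 0, 0, 0, 0]
    - [0, 0, 0, 0, 0, 0]
    - [0, 0, 0, 0, 0, 0]
    - [0, 0, 0, 0, 0, 0]
    - [0, 0, 0, 0, 0, 0]
    - [0, 0, 0, 0, 0, 0]
    - [0, 0, 0, 0, 0, 0]
  hand: 2.5
  newtons: 30

```text
t: 11.42
tool_pos: [0.5675, 0.0028, 0.0372]
tcp_rot: [0.0, 0.709, 0.706, 0.0]
force: [-1.3, -0.5, 5.7]
gripper_width: 0.361
```

>>> move_arm:
  commands:
    - [0, 0, 1.5, 0, 0, 0]
    - [0, 0, 3, 0, 0, 0]
    - [0, 0, 4, 0, 0, 0]
    - [0, 0, 2.5, 0, 0, 0]
    - [0, 0, 0, 0, 0, 0]
    - [0, 0, 0, 0, 0, 0]

```text
t: 12.18
tool_pos: [0.5669, 0.0027, 0.1463]
tcp_rot: [-0.0, 0.709, 0.706, -0.0]
force: [0.1, -0.0, -0.0]
gripper_width: 0.368
```

Run:
```python
from h import *
p=bot.get_image("side"); cv2.imwrite("pics/s4.png",cv2.resize(p["frame"][100:280,170:420],None,fx=3,fy=3))
```

```text
(no output)
```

View pics/s4.png

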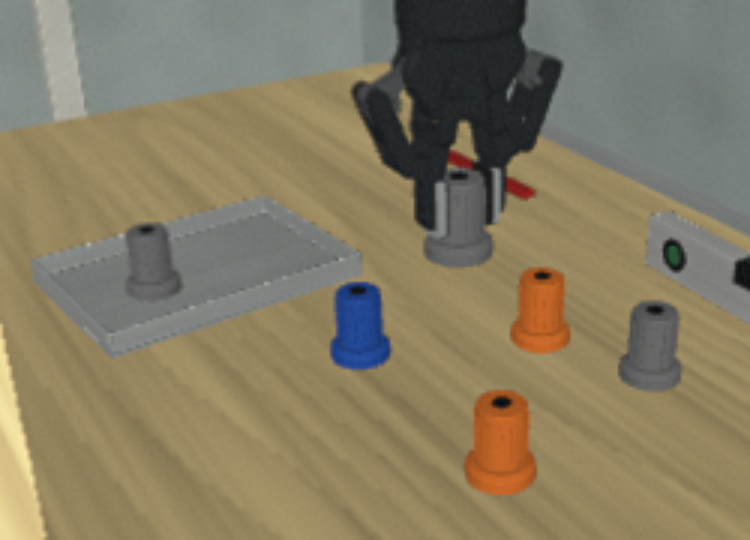

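The second cap is held upright at crop (458,215). Carrying it to (0.53, 0.278), 85 mm from the first.

>>> move_arm:
  commands:
    - [-0.5, 3, 0, 0, 0, 0]
    - [-0.6, 4.5, 0, 0, 0, 0]
    - [-0.6, 4.5, 0, 0, 0, 0]
    - [-0.6, 4.5, 0, 0, 0, 0]
    - [-0.6, 4.5, 0, 0, 0, 0]
    - [-0.5, 4, 0, 0, 0, 0]
    - [-0.3, 2.5, 0, 0, 0, 0]
    - [0, 0, 0, 0, 0, 0]
    - [0, 0, -3, 0, 0, 0]
    - [0, 0, -3, 0, 0, 0]
    - [0, 0, -2, 0, 0, 0]
    - [0, 0, -1, 0, 0, 0]
    - [0, 0, -0.5, 0, 0, 0]
    - [0, 0, 0, 0, 0, 0]
    - [0, 0, 0, 0, 0, 0]

```text
t: 14.1
tool_pos: [0.5307, 0.2781, 0.0526]
tcp_rot: [0.0, 0.709, 0.706, 0.001]
force: [-0.2, 0.3, 0.1]
gripper_width: 0.363
```

>>> move_arm:
  commands:
    - [0, 0, -0.6, 0, 0, 0]
    - [0, 0, -0.45, 0, 0, 0]
    - [0, 0, 0, 0, 0, 0]
    - [0, 0, 0, 0, 0, 0]

```text
t: 14.6
tool_pos: [0.5303, 0.2779, 0.0414]
tcp_rot: [-0.0, 0.709, 0.706, 0.0]
force: [0.2, -1.3, -0.2]
gripper_width: 0.368
```

>>> move_arm:
  commands:
    - [0, 0, -0.1, 0, 0, 0]
    - [0, 0, 0, 0, 0, 0]

```text
t: 14.85
tool_pos: [0.5303, 0.2778, 0.0403]
tcp_rot: [0.0, 0.709, 0.706, 0.0]
force: [0.6, -0.1, -0.0]
gripper_width: 0.368
```

>>> move_arm:
  commands:
    - [0, 0, 0, 0, 0, 0]
    - [0, 0, 0, 0, 0, 0]
    - [0, 0, 0, 0, 0, 0]
    - [0, 0, 0, 0, 0, 0]
    - [0, 0, 0, 0, 0, 0]
  hand: 6

```text
t: 15.48
tool_pos: [0.5303, 0.2778, 0.0403]
tcp_rot: [0.0, 0.709, 0.706, 0.0]
force: [-0.2, 0.1, -0.6]
gripper_width: 0.704
```

>>> move_arm:
  commands:
    - [0, 0, 2, 0, 0, 0]
    - [0, 0, 4, 0, 0, 0]
    - [0, 0, 4, 0, 0, 0]
    - [0, 0, 4, 0, 0, 0]
    - [0, -4, 2, 0, 0, 0]
    - [0, -4, 0, 0, 0, 0]
    - [0, -4, 0, 0, 0, 0]
    - [0, -4, 0, 0, 0, 0]
    - [0, -4, 0, 0, 0, 0]
    - [0, -4, 0, 0, 0, 0]
    - [0, -4, 0, 0, 0, 0]
    - [0, -4, 0, 0, 0, 0]
    - [0, -4, 0, 0, 0, 0]
    - [0, -4, 0, 0, 0, 0]
    - [0, 0, 0, 0, 0, 0]
    - [0, 0, 0, 0, 0, 0]

```text
t: 17.48
tool_pos: [0.5306, -0.1213, 0.2013]
tcp_rot: [0.0, 0.708, 0.706, 0.0]
force: [0.5, 0.8, 0.3]
gripper_width: 0.705
```

Run:
```python
from h import *
for n in("side","top"):
    p=bot.get_image(n);S=cloud(p)
    cv2.imwrite(f"pics/{n}5.png",cv2.resize(p["frame"][90:310,150:400],None,fx=2.6,fy=2.6))
    m=((S[...,2]>0.046)&(S[...,2]<0.07)&(S[...,0]>.35)&(S[...,0]<.75)&(S[...,1]>-.2)&(S[...,1]<.4)).astype(np.uint8)
    k,l,st,c=cv2.connectedComponentsWithStats(m)
    for i in range(1,k):
        if st[i,4]>15:
            q=S[l==i]; print(n,c[i].round(),st[i,4],((q.min(0)+q.max(0))/2).round(4))
    m=((S[...,2]>0.012)&(S[...,2]<0.026)&(S[...,0]>.3)&(S[...,0]<.7)&(S[...,1]>.14)&(S[...,1]<.45))
    print(cv2.minAreaRect(S[m][:,:2].astype(np.float32)))
print(bot.get_obs()["tool_pos"],bot.get_obs()["force"])
```

```text
side [250. 169.] 96 [0.5289 0.2792 0.0521]
side [219. 178.] 110 [0.4448 0.2681 0.0521]
side [350. 193.] 113 [0.6594 0.0401 0.0501]
side [289. 198.] 119 [0.5366 0.0905 0.0501]
side [388. 205.] 132 [ 0.6944 -0.0451  0.0505]
side [337. 236.] 187 [ 0.5401 -0.0819  0.0504]
((0.48326683044433594, 0.27496594190597534), (0.22099000215530396, 0.16379418969154358), 5.891554832458496)
top [325. 159.] 129 [ 0.6958 -0.0442  0.0512]
top [291. 173.] 133 [0.6618 0.0404 0.0514]
top [343. 219.] 139 [ 0.5429 -0.0809  0.0519]
top [270. 223.] 141 [0.5396 0.0912 0.0511]
top [192. 228.] 144 [0.5305 0.278  0.0525]
top [195. 263.] 149 [0.4475 0.2694 0.0526]
((0.48523226380348206, 0.2747155725955963), (0.22115997970104218, 0.16345369815826416), 5.4106669425964355)
[ 0.53057045 -0.12069542  0.20101117] [ 0.49966834 -0.37926442  0.41053901]
```

View pics/side5.png

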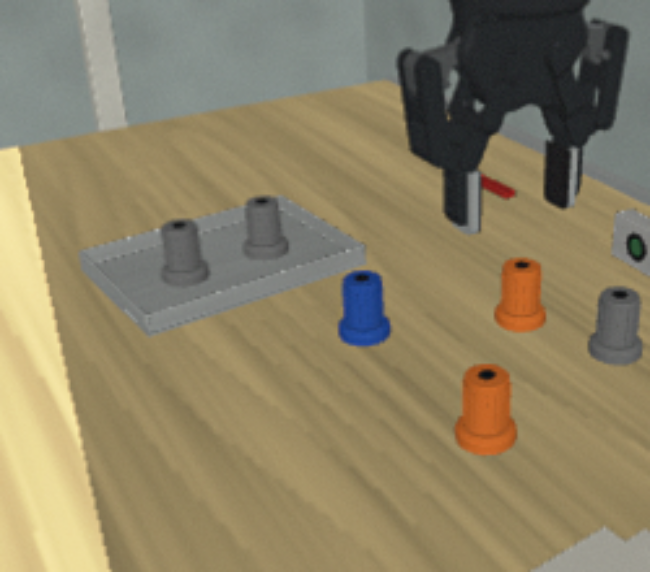

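View pics/top5.png

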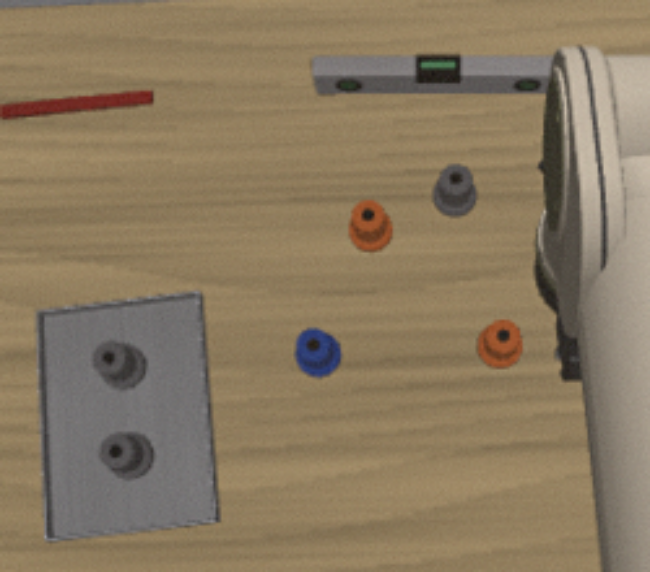

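Both caps stand upright inside the tray, at (120,363) and (127,455) in the top crop. The third is unmoved at (455,190), and the arm touches nothing. Handing in.

```bash
python3 -c "
from station import bot
print(bot.job_done())"
```

```text
the job is handed in; nothing more can be done
None
```

The job is handed in: I stood the near and middle grey caps upright on the tray floor and left the far grey cap where it was. No verdict was reported, but all my checks passed.

- **Placed caps:** both cameras put them at about (0.446, 0.269) and (0.530, 0.278), roughly 40 mm and 45 mm from the tray centre along its long side. Their tops measured about 52 mm, against the 55 mm expected for a cap standing on the tray floor. That measure runs low: it was the middle of a height band, not the top itself. In the pictures both caps stand upright.
- **Third cap and tray:** the far cap measured about (0.695, -0.045), within 2 mm of its start, and the tray had not measurably moved.
- **Robot:** the gripper ended 0.2 m above the shelf, touching nothing, about 17.5 s into the 58 s allowed. The wrist force read at most about 6 N after each move. The cameras differed by 1–3 mm, and no check failed.

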